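# Set a battery pack up for its contact test on the indexing slide

### The job

Set up the longer battery pack for its contact test: swing up the slide's hinged contact head, stand the pack upright in the nest of the carrier while the carrier is still at the load end on the right, and push the carrier along its rail to the left until it clicks into the middle detent under the raised head. Then bring the head fully down so that its probes press on the pack, and leave the shorter pack where it stands.

Things in the scene. Friction and masses are not known exactly. Their poses are not given: they have to be found in the camera images.
- long_pack: the pack to test: beige shrink-wrapped block of round cells, 50 wide (its x) x 125 long (its y) x 56 mm high, 0.42 kg; origin at the centre of its underside. It stands on the bench to the right of the slide, its place exchanged with the short pack's in some starts; it may go into the nest either way round
- short_pack: the pack to leave alone: the same kind of block, 50 (its x) x 85 (its y) x 52 mm high, beige; origin at the centre of its underside
- slide_base: fixed aluminium base plate of the slide, 120 x 560 x 12 mm; origin at its underside below the middle station; y runs along the rail to the left, x away from the robot. Detent notches 180 mm apart: load (right), contact (middle), unload (left). A hinge column 145 mm high stands behind the middle station (x 52 to 105 mm, 100 mm wide), a small tester behind the left one
- nest (a point): centre of the nest's floor on the black carrier, 46 mm above the bench: a seated pack's underside rests here, its length along the rail. Four corner blocks 14 mm high, with flared lips to 22 mm, leave 57 x 132 mm; they cover only the last 26 mm of the pack's long sides, open to fingers in between. Axes as slide_base
- carrier_knob (a point): top centre of the carrier's black upright knob on its front edge, 72 mm in front of the nest's centre: 24 mm across, its grip 24 mm high below this point on a thinner stem; 89 mm above the bench. Gives about 12 N of resistance at a detent, 1 to 2 N elsewhere
- carrier (a joint): travel of the carrier along its rail in m: 0 in the load detent, 0.18 in the contact detent (middle), 0.36 in the unload detent; grows to the left (slide_base's +y). The sprung ball draws the carrier in from 3 to 4 mm either side of a notch
- head (a joint): angle of the contact head in rad: 0 fully down and level on its stop, 1.35 fully raised and swung back. It stays at any angle by its hinge friction (about 5 N at the grip). Down, its two end cheeks reach 18 mm below the top of a seated pack, so that a pack passes under only from about 0.5 rad up
- head_grip (a point): middle of the contact head's grip bar: a black sleeve 18 mm across and 84 mm long, parallel to the rail, 150 mm from the hinge axis; with the head down it lies 128 mm above the bench, 85 mm in front of slide_base's origin, with 60 mm free between it and the head's beam
- head_hinge (a point): point of the contact head's hinge axis (parallel to the rail), 128 mm above the bench, 65 mm behind slide_base's origin
- probe_plate: sprung plate with ten brass probes under the contact head, 36 x 118 mm; origin at the centre of the probe tips. With the head down they stand 4 mm below the top of a seated pack and are pushed up by it

How it is judged:
On the way, in this order (a step that is already met when the one before it is completed fails the run):
1. the long pack stands in the carrier's nest, the carrier still on the load side (z of long_pack in the frame of nest between -0.004 and 0.004 m and horizontal distance between long_pack and nest below 0.007 m and angle between the y axis of long_pack and the y axis of nest, either way round below 0.12 rad and value of joint carrier below 0.1 m), for 0.2 s.
2. the carrier with the pack is in the middle detent, the head still raised (value of joint carrier between 0.1765 and 0.1835 m and horizontal distance between long_pack and nest below 0.007 m and z of long_pack in the frame of nest below 0.004 m and value of joint head above 0.3 rad), for 0.2 s.
At the end, for the whole second after the job is handed in: head fully down (0.05 rad), its probes pressing on the long pack (over 1.5 N); carrier in the middle detent (3.5 mm); long pack upright, at rest on the nest's floor between the corner blocks (7 mm, 0.12 rad); short pack within 20 mm of where it stood (value of joint head below 0.05 rad and contact force between probe_plate and long_pack above 1.5 N and value of joint carrier between 0.1765 and 0.1835 m and z of long_pack in the frame of nest between -0.004 and 0.004 m and horizontal distance between long_pack and nest below 0.007 m and angle between the y axis of long_pack and the y axis of nest, either way round below 0.12 rad and angle between long_pack's own z axis and vertical below 0.06 rad and linear speed of long_pack below 0.02 m/s and distance of short_pack from where it was at the start of the episode below 0.02 m); the robot touches nothing.
It fails at once if the short pack is knocked over (angle between short_pack's own z axis and vertical above 0.5 rad).
It also fails if it takes over 72 s, if anything falls off the work surface, if the arm or the gripper's body presses on something with over 40 N, if the wrist force passes 120 N, or if a joint passes its speed limit or range.

### The arm

A 7-joint arm with a two-finger parallel gripper is mounted at the origin on a cart in front of the work surface, level with it; the furniture and walls round the work are solid. World frame = base frame: x ahead of the robot, y to its left, z up, the work surface at z = 0. Lengths are in m, angles in rad, forces in N, time in s.
With the tool pointing down it reaches from about 0.4 to 0.875 m from the base axis. Payload 19.3 kg.
Tool frame: the origin (TCP) lies between the finger pads; the fingertips stand 17 mm ahead of it and the grasp point (between the pads) lies 2 mm behind it; z points along the fingers, y is the line along which they close (so a half turn about z gives the same grasp; the last joint's range is limited). The gripper opens to 85 mm and grips with 20 to 120 N. Pads are 22 mm wide; open, the fingers measure 114 mm over their backs; the gripper's body (76 mm by 85 mm) begins 54 mm behind the grasp point. The pads swing forward as they close: fully open they stand 13 mm farther back than shut.
Start: joints at [1.103, 0.521, -0.036, 1.599, 0.021, 1.021, -0.113], TCP at [0.242, -0.576, 0.248] pointing down, gripper open.
Joint ranges: [-2.91, 2.91], [-0.3, 2.13], [-1.5, 1.42], [0.17, 2.43], [-1.26, 4.41], [0.16, 1.93], [-2.52, 2.52]. Speed limits (rad/s): [1.89, 1.89, 2.39, 2.39, 3.01, 3.01, 3.01].

### API

Orientations are given as [roll, pitch, yaw] about the fixed x, y, z axes, in that order (R = Rz(yaw) Ry(pitch) Rx(roll)).
In Python, from workcell import bot gives the robot as it stands.
- The arm moves only by the shell command python3 -m inch 'ROWS' [FORCE]. ROWS is JSON, a list of rows, each a list of 7 numbers: the shift along the tool's x, y, z in units of 200 mm (1.0 is 200 mm), then the turn, a rotation vector about the tool's x, y, z in units of 90 degrees (1.0 is 90 degrees), then the opening, from 0 (shut) to 1 (fully open). In form: [[x, y, z, rx, ry, rz, grip], ...]. A call has 1 to 20 rows; each row is the pose to reach, as a shift and turn from the pose commanded when the call began, along the tool's axes at that moment; what a row does not reach only later rows make up. A row lasts 1/8 s, in which the tool goes at most 62.5 mm and 10.7 degrees, less where a joint would pass 70% of its speed; a pose out of reach is approached as far as the arm can. A call with a number of a shift or a turn outside -1 to 1 is refused whole. A call with a gripper value outside its range is refused whole. The fingers move at their own pace and stop on an object; FORCE is the grip in N (left out, the last holds). Time passes only in rows, so rows that repeat a pose let the fingers close. It gives the time, the measured TCP pose, the force, the opening and the grip force at its end, in the units of the state.
- bot.observe(): the state, without advancing time (a new reading comes with each control period).
- bot.grab_frame(name): name is "side" or "top"; returns a dict with "img" (420x560x3 uint8, red, green, blue), "z_map" (420x560 float32, m along the optical axis (not along the pixel's ray), 0 where there is no reading), "vfov" (degrees; the focal length in pixels is half the picture's height over the tangent of half this angle, whatever the lens; pixels are square), "cx", "cy" (the principal point, pixels), "rvec" (rotation vector, rad) and "tvec" (3), from world to camera coordinates, as OpenCV has them. Camera axes: x right, y down, z forward; pixel columns grow to the right and rows downward; lengths in m; the calibration is good to about 2 mm. A picture is of the moment at which its call begins.
- bot.job_done(): hands the job in; it is judged then, once.
The state is a dict: "clock": time; "qpos": joint angles; "qd": joint speeds; "joint_efforts": joint torques, N m; "position": TCP position; "tool_rot": TCP orientation; "force": force on the tool from outside, world axes, zero at the start; "moment": the same for the moment, N m; "grip_width": finger opening in m; "finger_force": force on a finger pad.
Only numpy, scipy, OpenCV 4.12 (cv2) and the standard library are available. Lean on these libraries where they do the work, as an engineer would, in place of code of your own. Each camera call takes 0.05 s, during which the arm holds its last target. There are 200 camera calls.

## Working session

There is one attempt and no reset: what is moved stays moved. The work goes in short steps, Python scripts to look and compute and a shell command to move; the robot and the scene stay as the last step left them, time stands still between calls to the robot, and variables do not carry over. Pictures are saved under pics/ and viewed, at most 12 in all, crops included, and the job is handed in when it is done.

```bash
ls; mkdir -p pics; cat > h.py <<'E'
import numpy as np, cv2
from workcell import bot
from scipy.spatial.transform import Rotation as Ro
def frame(n):
    f=bot.grab_frame(n); h,w=f["img"].shape[:2]
    f["f"]=h/2/np.tan(np.radians(f["vfov"])/2); f["R"]=cv2.Rodrigues(np.array(f["rvec"],float))[0]; f["t"]=np.array(f["tvec"],float).ravel()
    return f
def cloud(f):
    h,w=f["z_map"].shape; v,u=np.mgrid[:h,:w]; z=f["z_map"]
    P=np.stack([(u-f["cx"])/f["f"]*z,(v-f["cy"])/f["f"]*z,z],-1)
    return (P-f["t"])@f["R"]
def ray(f,u,v,h):
    d=f["R"].T@np.array([(u-f["cx"])/f["f"],(v-f["cy"])/f["f"],1]); c=-f["R"].T@f["t"]
    return c+d*(h-c[2])/d[2]
def save(f,n): cv2.imwrite("pics/"+n,f["img"][:,:,::-1])
E
python3 - <<'E'
from h import *
for n in("side","top"):
    f=frame(n); save(f,n+"0.png"); print(n,f["vfov"],f["cx"],f["cy"],-f["R"].T@f["t"],f["R"].round(2).tolist()); np.savez(n+"0.npz",**{k:f[k] for k in("img","z_map")},P=cloud(f))
print(bot.observe())
E
```

```text
pics
side 44.34281738294096 269.34990367381823 213.94802709329386 [0.37183556 0.69818234 0.82484696] [[-0.98, -0.2, -0.02], [-0.13, 0.67, -0.73], [0.16, -0.71, -0.69]]
top 43.06044605149897 272.25891614960653 206.6599483129511 [ 0.45996965 -0.08297022  1.48137916] [[-0.01, -1.0, -0.0], [-1.0, 0.01, -0.06], [0.06, 0.0, -1.0]]
{'clock': 0.1, 'qpos': array([ 1.10278846,  0.52198351, -0.03633985,  1.59992673,  0.02123219,
        1.02108729, -0.11279738]), 'qd': array([ 0.00028545, -0.00250638,  0.00084826, -0.00161167, -0.00111018,
       -0.001352  ,  0.00029436]), 'joint_efforts': array([ 2.40149755e-03, -9.28486633e+01,  1.98350631e+00, -3.70534444e+01,
        1.81380718e-02,  5.44918832e-03, -4.73172895e-05]), 'position': array([ 0.24198849, -0.57595765,  0.2477737 ]), 'tool_rot': array([-3.14057778e+00,  9.12543150e-05,  3.97826716e-01]), 'force': array([ 0.3333378 , -0.35387712, -0.48145751]), 'moment': array([ 5.35991222e-03, -3.24359049e-02,  4.17453867e-05]), 'finger_force': 0.0, 'grip_width': 0.08528212703901104}
```

View pics/side0.png

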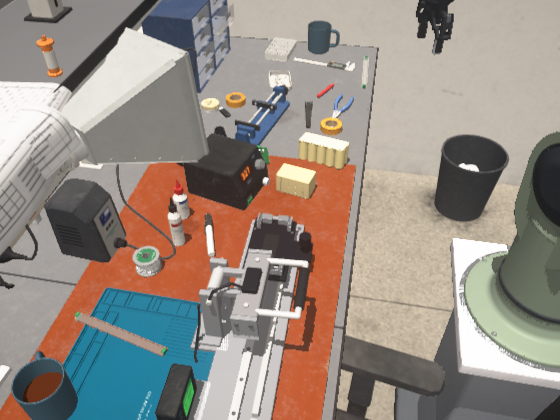

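View pics/top0.png

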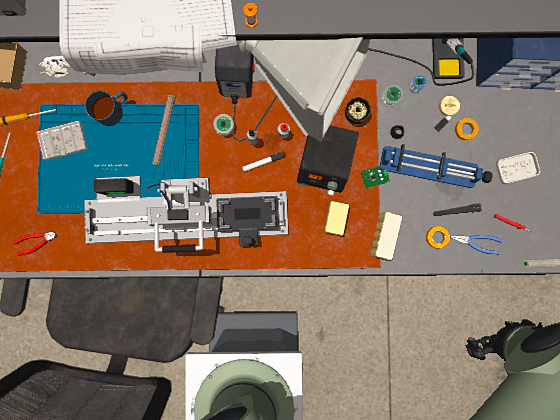

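The top view shows the short pack at about (338,218), the long pack at (388,237), the carrier at (250,215) with its knob at (249,240), and the head grip bar at (180,248). The slide runs from x=85 to x=287, and a lamp hood hangs at (310,85). The side view shows the long pack at (323,150), the short one at (296,180), the knob at (305,240) and the grip bar at (301,287).

```bash
cat > m.py <<'E'
from h import *
D={n:np.load(n+"0.npz") for n in("side","top")}
def masked(n,lo,hi,box):
    hsv=cv2.cvtColor(D[n]["img"],cv2.COLOR_RGB2HSV); m=cv2.inRange(hsv,lo,hi)>0
    b=np.zeros_like(m); b[box[1]:box[3],box[0]:box[2]]=1
    return m&b&(D[n]["z_map"]>0)
beige=((18,40,120),(35,150,255))
for nm,bt,bs in(("short",(320,195,355,242),(270,160,320,200)),("long",(365,205,410,265),(295,130,355,172))):
    for n,b in(("top",bt),("side",bs)):
        P=D[n]["P"][masked(n,*beige,b)]; z=np.percentile(P[:,2],90); T=P[abs(P[:,2]-z)<.006]
        r=cv2.minAreaRect(T[:,:2].astype(np.float32)*1000); print(nm,n,len(P),"ztop",z.round(4),np.round(r[0],1),np.round(r[1],1),round(r[2],2))
for nm,bt,bs in(("knob",(236,230,262,250),(295,228,315,258)),("grip",(154,240,208,256),(292,258,310,318))):
    for n,b in(("top",bt),("side",bs)):
        P=D[n]["P"][masked(n,(0,0,0),(180,255,75),b)]
        P=P[P[:,2]>.06]; z=np.percentile(P[:,2],95); T=P[P[:,2]>z-.008]
        r=cv2.minAreaRect(T[:,:2].astype(np.float32)*1000); print(nm,n,len(P),"ztop",z.round(4),np.round(r[0],1),np.round(r[1],1),round(r[2],2), "mean",T.mean(0).round(4))
# base plate
P=D["top"]["P"]; 
b=np.zeros(P.shape[:2],bool); b[180:250,75:300]=1
T=P[b&(P[...,2]>.008)&(P[...,2]<.016)]; r=cv2.minAreaRect(T[:,:2].astype(np.float32)*1000); print("base",len(T),r)
L=P[b&(P[...,2]>.007)]; r=cv2.minAreaRect(L[:,:2].astype(np.float32)*1000); print("all",r)
# nest/carrier
b[:]=0;b[185:250,210:295]=1
for lo,hi in((.04,.05),(.055,.075)):
    T=P[b&(P[...,2]>lo)&(P[...,2]<hi)]; r=cv2.minAreaRect(T[:,:2].astype(np.float32)*1000); print("carrier",lo,len(T),r,np.median(T[:,2]))
b[:]=0; b[30:140,240:370]=1; L=P[b&(P[...,2]>.2)]; print("lamp",L.min(0),L.max(0))
print("anything >0.16 x<0.75:", )
Q=P.reshape(-1,3);Q=Q[(Q[:,2]>.15)&(Q[:,0]>.3)&(Q[:,0]<.9)&(abs(Q[:,1])<.5)]
for y in np.arange(-.5,.5,.1):
    q=Q[(Q[:,1]>y)&(Q[:,1]<y+.1)]
    if len(q): print(round(y,2),"xmin",q[:,0].min().round(3),"z",q[q[:,0].argmin(),2].round(3),"zmax",q[:,2].max().round(3))
big=cv2.resize(D["top"]["img"][175:270,70:420],None,fx=2.28,fy=2.28,interpolation=cv2.INTER_CUBIC); big2=cv2.resize(D["side"]["img"][120:330,190:370],None,fx=1.8,fy=1.8,interpolation=cv2.INTER_CUBIC)
c=np.zeros((600,800,3),np.uint8); c[:big.shape[0],:big.shape[1]]=big[:, :800]; c[218:218+big2.shape[0],:big2.shape[1]]=big2; cv2.imwrite("pics/crop0.png",c[:,:,::-1])
E
python3 m.py
```

```text
short top 607 ztop 0.0566 [ 516.4 -255.3] [49.9 83.2] 77.5
short side 1032 ztop 0.0546 [ 517.1 -254. ] [52.  84.9] 77.6
long top 311 ztop 0.0579 [ 467.8 -391.5] [ 49.  123.8] 74.79
long side 967 ztop 0.0534 [ 482.6 -328.5] [158.3 123.4] 76.34
knob top 63 ztop 0.095 [459.  -16.9] [20.5 20.4] 44.06 mean [ 0.4593 -0.0175  0.0911]
knob side 148 ztop 0.0921 [459. -13.] [18.5 19.9] 24.84 mean [ 0.459  -0.0119  0.0893]
grip top 219 ztop 0.15 [440.4 154.7] [15.4 81.5] 3.04 mean [0.44   0.1549 0.1457]
grip side 368 ztop 0.1473 [439.8 155.8] [16.6 82.4] 2.09 mean [0.4399 0.1578 0.1447]
base 3795 ((531.3311157226562, 156.411865234375), (619.5503540039062, 191.396728515625), 89.45320129394531)
all ((531.3896484375, 155.7407989501953), (622.7882690429688, 191.5081024169922), 89.45960235595703)
carrier 0.04 1799 ((510.659912109375, -22.054710388183594), (131.66064453125, 179.27317810058594), 1.6542134284973145) 0.046070197813361045
carrier 0.055 231 ((511.4364929199219, -12.383926391601562), (111.58052825927734, 153.37054443359375), 2.017533540725708) 0.0665732493755816
lamp [ 0.45996965 -0.3233375   0.20014662] [ 0.94654723 -0.00796661  1.48137916]
anything >0.16 x<0.75:
-0.5 xmin 0.886 z 0.367 zmax 0.391
-0.4 xmin 0.887 z 0.375 zmax 0.392
-0.3 xmin 0.713 z 0.171 zmax 0.392
-0.2 xmin 0.715 z 0.184 zmax 0.392
-0.1 xmin 0.46 z 1.481 zmax 1.481
-0.0 xmin 0.832 z 0.329 zmax 0.395
0.1 xmin 0.438 z 0.154 zmax 0.396
0.2 xmin 0.832 z 0.318 zmax 0.397
0.3 xmin 0.835 z 0.311 zmax 0.396
0.4 xmin 0.887 z 0.388 zmax 0.39
```

View pics/crop0.png

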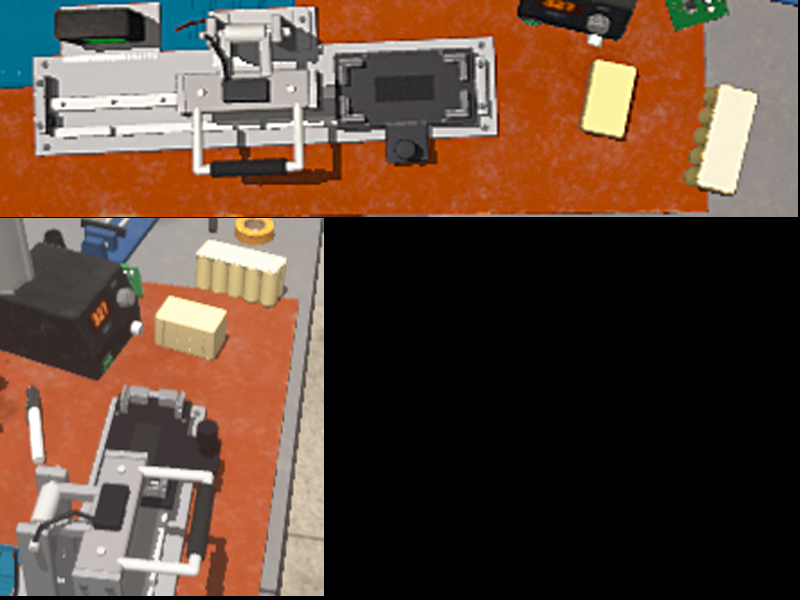

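The crop confirms the layout: the head is down or nearly so, the nest is empty with its four corner blocks, the knob is on the front edge, and the long pack is the rightmost block. Next I'll refine the nest and pack poses by height slices.

```bash
cat > m2.py <<'E'
from h import *
D={n:np.load(n+"0.npz") for n in("side","top")}
def rect(n,xr,yr,zr,nm):
    P=D[n]["P"].reshape(-1,3); m=(P[:,0]>xr[0])&(P[:,0]<xr[1])&(P[:,1]>yr[0])&(P[:,1]<yr[1])&(P[:,2]>zr[0])&(P[:,2]<zr[1]); T=P[m]
    if len(T)<5: print(nm,n,len(T)); return
    r=cv2.minAreaRect(T[:,:2].astype(np.float32)*1000); print(nm,n,len(T),np.round(r[0],1),np.round(r[1],1),round(r[2],2),"z",np.median(T[:,2]).round(4))
for n in D:
    rect(n,(.40,.54),(-.48,-.32),(.048,.066),"long")
    rect(n,(.45,.58),(-.32,-.2),(.045,.062),"short")
    rect(n,(.478,.62),(-.11,.08),(.062,.074),"lips")
    rect(n,(.478,.62),(-.07,.045),(.043,.05),"floor")
    rect(n,(.44,.475),(-.05,.02),(.08,.1),"knob")
    rect(n,(.40,.46),(.09,.23),(.11,.17),"gripbar")
    rect(n,(.40,.485),(.09,.23),(.11,.17),"grip+arms")
    rect(n,(.46,.58),(.06,.26),(.12,.2),"head")
# plate front edge: per y column the min x with z in .007-.016
P=D["top"]["P"][170:260,75:300].reshape(-1,3); P=P[(P[:,2]>.008)&(P[:,2]<.016)&(P[:,0]<.6)]
X=[]
for y in np.arange(-.12,.44,.01):
    q=P[abs(P[:,1]-y)<.005]
    if len(q)>4: X.append((y,np.percentile(q[:,0],3)))
X=np.array(X); k=np.polyfit(X[:,0],X[:,1],1)
for _ in range(3):
    r=X[:,1]-np.polyval(k,X[:,0]); g=abs(r-np.median(r))<.004; k=np.polyfit(X[g,0],X[g,1],1)
print("front edge slope deg",np.degrees(np.arctan(k[0])),k,g.sum(),len(X))
# plate ends
q=P[P[:,0]<.52]; print("y range",np.percentile(q[:,1],[.5,99.5]))
E
python3 m2.py
```

```text
long side 589 [ 469.1 -390.8] [ 53.1 125.9] 76.58 z 0.0562
short side 546 [ 517. -256.] [57.2 84.9] 78.68 z 0.0531
lips side 201 [530.7 -13.6] [ 72.2 151.2] 1.99 z 0.0663
floor side 1191 [527.8 -12.7] [114.5  99.6] 89.96 z 0.0473
knob side 114 [459.9 -16.3] [21.9 26.2] 9.4 z 0.0891
gripbar side 670 [444.9 156.1] [121.5  30.1] 89.96 z 0.143
grip+arms side 862 [457.4 156.8] [123.7  55.1] 89.99 z 0.142
head side 2903 [520.1 158.8] [119.6 158.8] 0.06 z 0.1379
long top 809 [ 467.9 -392. ] [ 50.4 124.8] 76.16 z 0.0563
short top 587 [ 517.  -255.8] [50.7 84.8] 77.82 z 0.0527
lips top 173 [531.4 -14.5] [ 72.  147.6] 1.96 z 0.0676
floor top 1072 [529.  -12.5] [111.1  97.4] 89.62 z 0.0466
knob top 63 [459.4 -17.4] [20.5 22. ] 44.57 z 0.0904
gripbar top 358 [444.2 153.1] [121.7  27.8] 89.47 z 0.1427
grip+arms top 443 [456.8 153.6] [123.  53.] 89.42 z 0.142
head top 1419 [520.3 156.9] [161.4 119.5] 89.46 z 0.138
front edge slope deg -1.7292550910179885 [-0.03019036  0.47183183] 43 57
y range [-0.12260035  0.4348473 ]
```

```bash
cat > go.py <<'E'
# usage: go.py "x y z yawdeg" ...  : chain of targets, each a separate call, tool pointing down; '+' prefix = same call base as the previous
import sys
from h import *
s=bot.observe(); p=np.array(s["position"]); R=Ro.from_euler("xyz",s["tool_rot"])
print("at",p.round(4),np.degrees(s["tool_rot"]).round(1),"t",round(s["clock"],2),"grip",round(s["grip_width"],4))
bp,bR,np_,nR=p,R,p,R
for a in sys.argv[1:]:
    same=a[0]=="+"; v=np.array(a.lstrip("+").split(),float)
    if not same: bp,bR=np_,nR
    np_=v[:3]; nR=Ro.from_euler("xyz",[180,0,v[3]],degrees=True)
    d=bR.inv().apply(np_-bp)/.2; r=(bR.inv()*nR).as_rotvec()/(np.pi/2)
    n=max(np.linalg.norm(d)*.2/.0625,np.degrees(np.linalg.norm(r)*np.pi/2)/10.7)
    print("+" if same else " ",np.round(d,3).tolist(),np.round(r,3).tolist(),"rows>=%.1f"%n, "BAD" if max(abs(np.r_[d,r]))>1 else "")
E
python3 go.py "0.40 -0.43 .26 35" "0.47 -0.27 .27 60" "0.47 -0.08 .27 91.9" "0.44 .10 .26 91.9" "0.44 .156 .22 91.9" "0.44 .156 .140 91.9"
```

```text
at [ 0.242  -0.576   0.2478] [-179.9    0.    22.8] t 0.1 grip 0.0853
  [1.011, -0.367, -0.061] [-0.001, -0.0, -0.136] rows>=3.4 BAD
  [0.746, -0.455, -0.05] [0.0, 0.0, -0.278] rows>=2.8 
  [0.823, -0.475, -0.0] [-0.0, 0.0, -0.354] rows>=3.0 
  [0.904, -0.12, 0.05] [0.0, 0.0, 0.0] rows>=2.9 
  [0.28, 0.009, 0.2] [0.0, 0.0, 0.0] rows>=1.1 
  [-0.0, -0.0, 0.4] [0.0, 0.0, 0.0] rows>=1.3
```

```bash

python3 -m inch '[[0.98,-0.36,-0.06,0,0,-0.136,1],[0.98,-0.36,-0.06,0,0,-0.136,1],[0.98,-0.36,-0.06,0,0,-0.136,1],[0.98,-0.36,-0.06,0,0,-0.136,1],[0.98,-0.36,-0.06,0,0,-0.136,1]]'
python3 -m inch '[[0.75,-0.455,-0.05,0,0,-0.278,1],[0.75,-0.455,-0.05,0,0,-0.278,1],[0.75,-0.455,-0.05,0,0,-0.278,1],[0.75,-0.455,-0.05,0,0,-0.278,1]]'
python3 -m inch '[[0.82,-0.475,0,0,0,-0.354,1],[0.82,-0.475,0,0,0,-0.354,1],[0.82,-0.475,0,0,0,-0.354,1],[0.82,-0.475,0,0,0,-0.354,1]]'
python3 go.py "0.44 .10 .26 91.9" "0.44 .156 .22 91.9" "0.44 .156 .138 91.9"
```

```text
clock: 0.72
position: [0.3962, -0.4325, 0.2602]
tool_rot: [-3.141, -0.0, 0.615]
force: [-0.6, -0.3, 0.1]
grip_width: 0.0851
finger_force: 0.0
clock: 1.23
position: [0.4664, -0.271, 0.2705]
tool_rot: [3.141, -0.001, 1.053]
force: [-0.8, -0.7, -0.0]
grip_width: 0.0855
finger_force: 0.0
clock: 1.72
position: [0.4648, -0.0816, 0.2705]
tool_rot: [3.141, -0.0, 1.61]
force: [-0.4, -1.2, 0.1]
grip_width: 0.0856
finger_force: 0.0
at [ 0.4648 -0.0816  0.2705] [180.   -0.   92.2] t 1.73 grip 0.0856
  [0.912, -0.089, 0.053] [0.0, -0.0, 0.004] rows>=2.9 
  [0.28, 0.009, 0.2] [0.0, 0.0, 0.0] rows>=1.1 
  [-0.0, -0.0, 0.41] [0.0, 0.0, 0.0] rows>=1.3
```

```bash

python3 -m inch '[[0.91,-0.09,0.05,0,0,0,1],[0.91,-0.09,0.05,0,0,0,1],[0.91,-0.09,0.05,0,0,0,1],[0.91,-0.09,0.05,0,0,0,1]]'
python3 -m inch '[[0.28,0.01,0.2,0,0,0,1],[0.28,0.01,0.2,0,0,0,1],[0.28,0.01,0.61,0,0,0,1],[0.28,0.01,0.61,0,0,0,1],[0.28,0.01,0.61,0,0,0,1]]' 30
python3 -m inch '[[0,0,0,0,0,0,0],[0,0,0,0,0,0,0],[0,0,0,0,0,0,0],[0,0,0,0,0,0,0],[0,0,0,0,0,0,0]]' 30
python3 - <<'E'
from h import *
f=frame("side"); save(f,"grip1.png")
E
```

```text
clock: 2.22
position: [0.4408, 0.0994, 0.2601]
tool_rot: [-3.141, -0.001, 1.606]
force: [0.4, -0.5, 0.3]
grip_width: 0.0858
finger_force: 0.0
clock: 2.85
position: [0.4413, 0.1514, 0.1373]
tool_rot: [-3.139, 0.001, 1.601]
force: [0.1, -0.2, 0.3]
grip_width: 0.0855
finger_force: 0.0
clock: 3.48
position: [0.441, 0.1535, 0.1384]
tool_rot: [-3.141, 0.0, 1.604]
force: [-2.9, -1.1, 1.9]
grip_width: 0.0169
finger_force: 31.1
```

View pics/grip1.png

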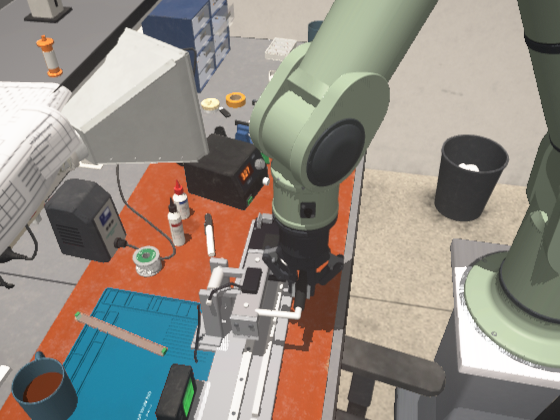

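The picture shows the fingers closed on the grip bar at about (300,265), with the head still down. I'll swing it up along the arc.

```bash

python3 -m inch '[[0,0.01,-0.074,0,0,0,0],[0,0.027,-0.147,0,0,0,0],[0,0.051,-0.218,0,0,0,0],[0,0.082,-0.286,0,0,0,0],[0,0.12,-0.351,0,0,0,0],[0,0.12,-0.351,0,0,0,0]]'
python3 -c "
from h import *
s=bot.observe();print(s['force'],s['moment'],s['position'])"
```

```text
clock: 4.28
position: [0.4611, 0.1542, 0.2094]
tool_rot: [-3.134, 0.002, 1.605]
force: [-37.6, -1.2, 22.0]
grip_width: 0.0169
finger_force: 31.8
[-37.59141836  -1.23452674  22.0357678 ] [-3.31948182e-01  8.18247743e+00 -5.51243168e-03] [0.46105408 0.15419962 0.20939778]
```

```bash

python3 -m inch '[[0,0.011,-0.053,0,0,0,0],[0,0.056,-0.112,0,0,0,0],[0,0.107,-0.167,0,0,0,0],[0,0.164,-0.216,0,0,0,0],[0,0.164,-0.216,0,0,0,0]]'
```

```text
clock: 4.9
position: [0.4968, 0.1557, 0.2541]
tool_rot: [-3.139, 0.001, 1.604]
force: [-25.8, -5.0, 34.3]
grip_width: 0.0165
finger_force: 34.0
```

```bash

python3 -m inch '[[0,0.017,-0.028,0,0,0,0],[0,0.05,-0.053,0,0,0,0],[0,0.081,-0.075,0,0,0,0],[0,0.116,-0.096,0,0,0,0],[0,0.15,-0.114,0,0,0,0],[0,0.15,-0.114,0,0,0,0]]'
python3 - <<'E'
from h import *
f=frame("side"); save(f,"up1.png"); P=cloud(f)
E
```

```text
clock: 5.65
position: [0.5285, 0.1568, 0.2762]
tool_rot: [3.141, -0.001, 1.604]
force: [-5.6, 0.0, 11.1]
grip_width: 0.0163
finger_force: 31.4
```

View pics/up1.png

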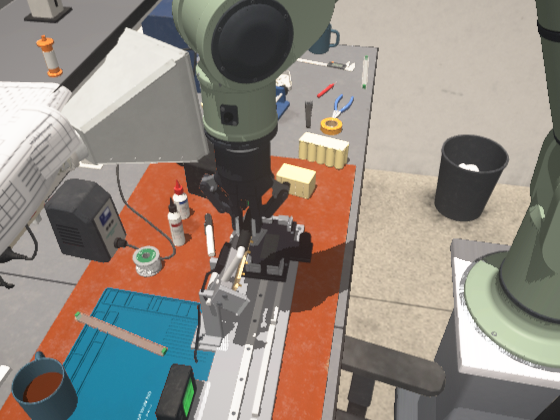

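The head is raised well past 1 rad, with the gripper on the bar at about (245,215). I'll nudge it a bit further, release and retreat.

```bash

python3 -m inch '[[0,0.06,-0.027,0,0,0,0],[0,0.12,-0.05,0,0,0,0],[0,0.12,-0.05,0,0,0,0]]'
python3 -m inch '[[0,0,0,0,0,0,1],[0,0,0,0,0,0,1],[0,0,0,0,0,0,1],[0,0,0,0,0,0,1],[0,0,-0.2,0,0,0,1],[0,0,-0.4,0,0,0,1],[0,0,-0.4,0,0,0,1]]'
python3 go.py "0.50 -0.03 .32 60" "0.48 -0.2 .28 20" "0.4685 -0.3915 .18 -13.8" "0.4685 -.3915 .036 -13.8"
```

```text
clock: 6.08
position: [0.5533, 0.1576, 0.2865]
tool_rot: [3.139, -0.001, 1.604]
force: [-1.8, -0.3, 11.6]
grip_width: 0.0166
finger_force: 30.4
clock: 6.95
position: [0.5527, 0.1578, 0.3672]
tool_rot: [3.137, -0.001, 1.604]
force: [-1.2, -1.1, -0.3]
grip_width: 0.0851
finger_force: 0.0
at [0.5527 0.1578 0.3672] [ 1.798e+02 -1.000e-01  9.190e+01] t 6.95 grip 0.0851
  [-0.93, -0.295, 0.234] [0.002, -0.001, 0.355] rows>=3.2 
  [-0.786, 0.338, 0.2] [0.0, -0.0, 0.444] rows>=3.7 
  [-0.382, 0.88, 0.5] [0.0, -0.0, 0.376] rows>=3.5 
  [0.0, -0.0, 0.72] [0.0, 0.0, 0.0] rows>=2.3
```

```bash

python3 -m inch '[[-0.93,-0.295,0.235,0,0,0.355,1],[-0.93,-0.295,0.235,0,0,0.355,1],[-0.93,-0.295,0.235,0,0,0.355,1],[-0.93,-0.295,0.235,0,0,0.355,1],[-0.93,-0.295,0.235,0,0,0.355,1]]'
python3 -m inch '[[-0.785,0.34,0.2,0,0,0.444,1],[-0.785,0.34,0.2,0,0,0.444,1],[-0.785,0.34,0.2,0,0,0.444,1],[-0.785,0.34,0.2,0,0,0.444,1],[-0.785,0.34,0.2,0,0,0.444,1]]' >/dev/null
python3 -m inch '[[-0.38,0.88,0.5,0,0,0.376,1],[-0.38,0.88,0.5,0,0,0.376,1],[-0.38,0.88,0.5,0,0,0.376,1],[-0.38,0.88,0.5,0,0,0.376,1],[-0.38,0.88,0.5,0,0,0.376,1],[-0.38,0.88,0.5,0,0,0.376,1]]'
python3 go.py "0.4685 -.3915 .036 -13.8"
```

```text
clock: 7.58
position: [0.4989, -0.031, 0.3171]
tool_rot: [-3.141, 0.0, 1.046]
force: [0.3, -0.2, 0.1]
grip_width: 0.0854
finger_force: 0.0
clock: 8.95
position: [0.4694, -0.3902, 0.1778]
tool_rot: [-3.141, -0.001, -0.237]
force: [-0.1, 0.5, 0.3]
grip_width: 0.0853
finger_force: 0.0
at [ 0.4694 -0.3902  0.1778] [-179.9   -0.   -13.6] t 8.95 grip 0.0853
  [-0.003, 0.008, 0.709] [-0.001, -0.0, 0.003] rows>=2.3
```

```bash

python3 -m inch '[[0,0.008,0.25,0,0,0,1],[0,0.008,0.5,0,0,0,1],[0,0.008,0.71,0,0,0,1],[0,0.008,0.71,0,0,0,1],[0,0.008,0.71,0,0,0,0],[0,0.008,0.71,0,0,0,0],[0,0.008,0.71,0,0,0,0],[0,0.008,0.71,0,0,0,0],[0,0.008,0.71,0,0,0,0]]' 50
python3 go.py "0.4685 -.3915 .036 -13.8"
python3 -m inch '[[0,0,-0.1,0,0,0,0],[0,0,-0.3,0,0,0,0],[0,0,-0.5,0,0,0,0],[0,0,-0.75,0,0,0,0],[0,0,-0.75,0,0,0,0]]'
python3 go.py "0.50 -0.24 .20 30" "0.531 -0.07 .20 75"  "0.531 -0.014 .20 91.9"
```

```text
clock: 10.07
position: [0.4689, -0.3937, 0.0381]
tool_rot: [3.141, -0.003, -0.241]
force: [-1.9, 4.7, 16.7]
grip_width: 0.0508
finger_force: 48.4
at [ 0.4689 -0.3937  0.0381] [180.   -0.2 -13.8] t 10.07 grip 0.0508
  [-0.005, -0.01, 0.01] [0.0, -0.002, -0.0] rows>=0.0 
clock: 10.7
position: [0.4691, -0.3947, 0.1908]
tool_rot: [3.139, -0.007, -0.242]
force: [-0.1, -1.3, -5.3]
grip_width: 0.0506
finger_force: 53.9
at [ 0.4691 -0.3947  0.1908] [179.8  -0.4 -13.9] t 10.7 grip 0.0506
  [-0.035, -0.788, -0.049] [0.003, -0.003, -0.487] rows>=4.1 
  [0.559, -0.659, -0.0] [0.0, 0.0, -0.5] rows>=4.2 
  [0.27, -0.072, -0.0] [-0.0, 0.0, -0.188] rows>=1.6
```

```bash

python3 -m inch '[[-0.035,-0.788,-0.05,0,0,-0.487,0],[-0.035,-0.788,-0.05,0,0,-0.487,0],[-0.035,-0.788,-0.05,0,0,-0.487,0],[-0.035,-0.788,-0.05,0,0,-0.487,0],[-0.035,-0.788,-0.05,0,0,-0.487,0],[-0.035,-0.788,-0.05,0,0,-0.487,0]]' >/dev/null
python3 -m inch '[[0.56,-0.66,0,0,0,-0.5,0],[0.56,-0.66,0,0,0,-0.5,0],[0.56,-0.66,0,0,0,-0.5,0],[0.56,-0.66,0,0,0,-0.5,0],[0.56,-0.66,0,0,0,-0.5,0],[0.56,-0.66,0,0,0,-0.5,0]]' >/dev/null
python3 -m inch '[[0.27,-0.072,0,0,0,-0.188,0],[0.27,-0.072,0,0,0,-0.188,0],[0.27,-0.072,0,0,0,-0.188,0],[0.27,-0.072,0,0,0,-0.188,0]]'
python3 - <<'E'
from h import *
for n in("side","top"):
    f=frame(n); P=cloud(f); save(f,n+"2.png")
    hsv=cv2.cvtColor(f["img"],cv2.COLOR_RGB2HSV); m=cv2.inRange(hsv,(15,25,100),(40,160,255))>0
    Q=P[m&(P[...,0]>.45)&(P[...,0]<.62)&(abs(P[...,1]+.015)<.1)&(P[...,2]>.13)&(P[...,2]<.24)]
    T=Q[Q[:,2]>np.percentile(Q[:,2],95)-.008]
    r=cv2.minAreaRect(T[:,:2].astype(np.float32)*1000); print(n,len(Q),len(T),np.round(r[0],1),np.round(r[1],1),round(r[2],2),"z",np.percentile(Q[:,2],[2,95]), "y",Q[:,1].min(),Q[:,1].max(),"x",Q[:,0].min(),Q[:,0].max())
    L=P[(P[...,0]>.478)&(P[...,0]<.60)&(P[...,1]>-.11)&(P[...,1]<.08)&(P[...,2]>.062)&(P[...,2]<.074)]
    if len(L)>9: r=cv2.minAreaRect(L[:,:2].astype(np.float32)*1000); print("lips",len(L),np.round(r[0],1),np.round(r[1],1),round(r[2],2))
E
```

```text
clock: 12.7
position: [0.5297, -0.0137, 0.1954]
tool_rot: [-3.141, 0.0, 1.598]
force: [0.1, -0.0, -5.3]
grip_width: 0.0509
finger_force: 54.0
side 1129 509 [512.6  -1.3] [ 83.2 102.8] 0.71 z [0.16012239 0.21565701] y -0.05247498295633253 0.08347541477979566 x 0.4709951145773214 0.560202808998743
lips 215 [530.9 -12.8] [ 72.8 150.5] 1.84Traceback (most recent call last):
  File "<stdin>", line 6, in <module>
    return _quantile_unchecked(
        a, q, axis, out, overwrite_input, method, keepdims, weights)
    return _ureduce(a,
                    func=_quantile_ureduce_func,
    ...<5 lines>...
                    overwrite_input=overwrite_input,
                    method=method)
    r = func(a, **kwargs)
    result = _quantile(arr,
                       quantiles=q,
    ...<2 lines>...
                       out=out,
                       weights=wgt)
    slices_having_nans = np.isnan(arr[-1, ...])
                                  ~~~^^^^^^^^^
IndexError: index -1 is out of bounds for axis 0 with size 0
```

View pics/side2.png

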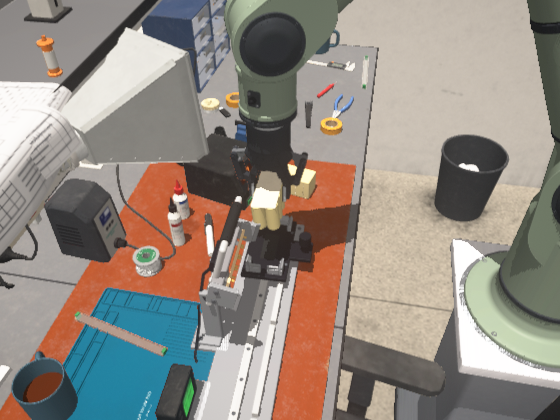

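The side view shows the pack held level above the nest, its left end face at about (267,208). I'll measure that end face against the nest.

```bash

python3 - <<'E'
from h import *
f=frame("side"); P=cloud(f)
hsv=cv2.cvtColor(f["img"],cv2.COLOR_RGB2HSV); m=cv2.inRange(hsv,(15,25,100),(40,170,255))>0
b=np.zeros_like(m); b[183:235,245:290]=1; m&=b&(P[...,2]>.15)&(P[...,2]<.24)
n,l,st,c=cv2.connectedComponentsWithStats(m.astype(np.uint8)); k=1+st[1:,4].argmax(); print(st[k]); Q=P[l==k]
print("z pct",np.percentile(Q[:,2],[1,50,99]).round(4))
for z in(.165,.175,.185,.195,.205,.212):
    q=Q[abs(Q[:,2]-z)<.004]; print(z,len(q),"x",np.percentile(q[:,0],[1,99]).round(4),"y",np.percentile(q[:,1],[50,95,99]).round(4))
t=Q[Q[:,2]>np.percentile(Q[:,2],99)-.006]; print("top",len(t),"x",np.percentile(t[:,0],[1,99]).round(4),"y",np.percentile(t[:,1],[1,99]).round(4))
E
python3 go.py "0.5305 -0.014 .13 91.9"
```

```text
[251 183  34  47 880]
z pct [0.1586 0.1953 0.2164]
0.165 83 x [0.5004 0.5374] y [0.0425 0.0475 0.0488]
0.175 106 x [0.5014 0.5483] y [0.0452 0.0481 0.0488]
0.185 97 x [0.5024 0.5504] y [0.0453 0.0489 0.0491]
0.195 99 x [0.5031 0.5578] y [0.046  0.0493 0.0801]
0.205 105 x [0.5042 0.5553] y [0.0459 0.0733 0.0832]
0.212 246 x [0.5052 0.5532] y [-0.0034  0.0485  0.0499]
top 231 x [0.5052 0.5528] y [-0.0184  0.0495]
at [ 0.5298 -0.0132  0.1955] [-180.     0.    91.7] t 12.85 grip 0.0508
  [-0.004, 0.004, 0.327] [-0.0, 0.0, -0.002] rows>=1.0
```

```bash

python3 - <<'E'
from h import *
D=np.load("side0.npz"); P=D["P"]; hsv=cv2.cvtColor(D["img"],cv2.COLOR_RGB2HSV); m=cv2.inRange(hsv,(15,25,100),(40,170,255))>0
for nm,bx,ang in(("short",(270,160,320,200),77.8),("long",(295,130,355,172),76.2)):
    b=np.zeros_like(m); b[bx[1]:bx[3],bx[0]:bx[2]]=1; Q=P[m&b&(P[...,2]>.003)&(P[...,2]<.065)]
    a=np.radians(ang); w=np.c_[Q@[np.cos(a),np.sin(a),0],Q@[np.sin(a),-np.cos(a),0]]
    for z in(.01,.02,.03,.04,.05): 
        s=w[abs(Q[:,2]-z)<.004]; print(nm,z,len(s),np.percentile(s,[2,98],axis=0).T.round(4).tolist())
E
cat > pic.py <<'E'
from h import *
f=frame("side"); c=cv2.resize(f["img"][150:260,210:330],None,fx=5,fy=5,interpolation=cv2.INTER_CUBIC); import sys; cv2.imwrite("pics/"+sys.argv[1],c[:,:,::-1])
E
python3 pic.py c3.png
```

```text
short 0.01 103 [[-0.2582, -0.1133], [0.5169, 0.5984]]
short 0.02 100 [[-0.1484, -0.113], [0.5166, 0.6007]]
short 0.03 104 [[-0.1501, -0.1123], [0.5169, 0.6018]]
short 0.04 109 [[-0.1597, -0.1127], [0.5168, 0.5983]]
short 0.05 370 [[-0.1636, -0.1136], [0.5176, 0.6003]]
long 0.01 139 [[-0.3911, -0.2369], [0.4854, 0.6029]]
long 0.02 126 [[-0.2727, -0.2388], [0.4865, 0.6034]]
long 0.03 134 [[-0.2753, -0.2393], [0.4856, 0.6054]]
long 0.04 125 [[-0.2778, -0.24], [0.4864, 0.6055]]
long 0.05 187 [[-0.2928, -0.1331], [0.4865, 0.6055]]
```

View pics/c3.png

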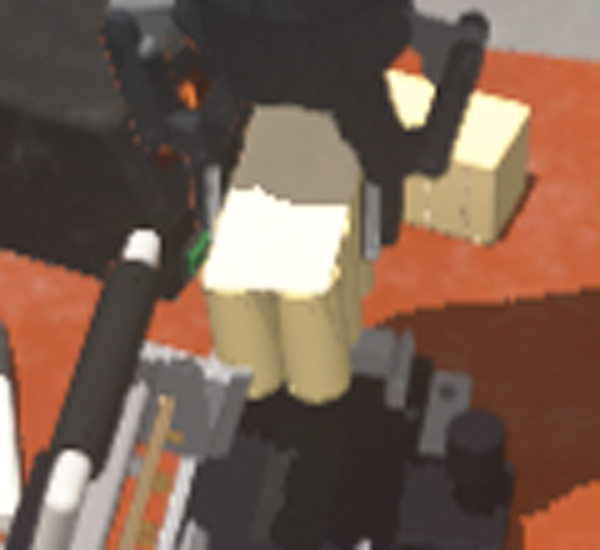

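The crop shows the pack leaning by about 0.1 rad: its bottom edge, (250,390) to (340,395), is shifted towards the robot relative to its top. I'll tilt the tool to level it and re-measure.

```bash

python3 -m inch '[[0,0,0,-0.064,0,0,0],[0,0,0,-0.064,0,0,0],[0,0,0.1,-0.064,0,0,0],[0,0,0.1,-0.064,0,0,0]]'
cat > pk.py <<'E'
from h import *
f=frame("side"); P=cloud(f)
hsv=cv2.cvtColor(f["img"],cv2.COLOR_RGB2HSV); m=cv2.inRange(hsv,(15,25,100),(40,170,255))>0
m&=(P[...,2]>.05)&(P[...,2]<.24)&(P[...,0]>.48)&(P[...,0]<.58)&(P[...,1]>-.05)&(P[...,1]<.06)
n,l,st,c=cv2.connectedComponentsWithStats(m.astype(np.uint8)); k=1+st[1:,4].argmax(); print(st[k]); Q=P[l==k]
top=np.percentile(Q[:,2],98.5); print("top z",top.round(4), "low",np.percentile(Q[:,2],1).round(4))
X=[]
for z in top-np.arange(.004,.054,.007):
    q=Q[(abs(Q[:,2]-z)<.004)&(Q[:,1]>.03)]
    if len(q)>20: X.append((z,*np.percentile(q[:,0],[2,98]),np.percentile(q[:,1],97)))
X=np.array(X); print(X.round(4)); print("tilt xmin",np.polyfit(X[:,0],X[:,1],1)[0],"xmax",np.polyfit(X[:,0],X[:,2],1)[0],"y",np.polyfit(X[:,0],X[:,3],1)[0])
t=Q[Q[:,2]>top-.006]
c=[( (t[abs(t[:,1]-y)<.004][:,0].max()+t[abs(t[:,1]-y)<.004][:,0].min())/2,y) for y in np.arange(.0,.045,.008)]; print("top centre x by y",np.round(c,4).tolist(),"yend",np.percentile(t[:,1],99))
E
python3 pk.py
```

```text
clock: 13.4
position: [0.5294, -0.0127, 0.1747]
tool_rot: [3.044, -0.0, 1.604]
force: [-0.5, -0.3, -4.4]
grip_width: 0.0506
finger_force: 54.0
[252 179  32  59 964]
top z 0.1954 low 0.1367
[[0.1914 0.5029 0.5452 0.0505]
 [0.1844 0.5033 0.5482 0.0504]
 [0.1774 0.5028 0.5495 0.0498]
 [0.1704 0.5031 0.55   0.0489]
 [0.1634 0.503  0.5329 0.0487]
 [0.1564 0.5031 0.5349 0.0483]
 [0.1494 0.5034 0.5368 0.0486]
 [0.1424 0.5033 0.539  0.0485]]
tilt xmin -0.006784106275930824 xmax 0.27569267539346765 y 0.04642229618113141
top centre x by y [[0.5291, 0.0], [0.5275, 0.008], [0.5278, 0.016], [0.5501, 0.024], [0.5039, 0.032], [0.5036, 0.04]] yend 0.04787177987213781
```

```bash

python3 -m inch '[[0,-0.01,0.137,0,0,0,0],[0,-0.022,0.274,0,0,0,0],[0,-0.022,0.274,0,0,0,0]]'
python3 -m inch '[[0,-0.006,0.06,0,0,0,0],[0,-0.011,0.12,0,0,0,0],[0,-0.017,0.172,0,0,0,0],[0,-0.017,0.172,0,0,0,0]]'
python3 pk.py; python3 pic.py c4.png
```

```text
clock: 13.82
position: [0.5305, -0.0124, 0.1198]
tool_rot: [3.044, -0.0, 1.604]
force: [-0.2, 1.1, -5.4]
grip_width: 0.0509
finger_force: 54.1
clock: 14.32
position: [0.5312, -0.0123, 0.0859]
tool_rot: [3.041, 0.0, 1.604]
force: [-0.6, 0.6, -1.3]
grip_width: 0.0505
finger_force: 55.2
[253 215  30  53 812]
top z 0.1067 low 0.0534
[[0.1027 0.5045 0.5466 0.0514]
 [0.0957 0.5045 0.5508 0.0513]
 [0.0887 0.5045 0.5501 0.0507]
 [0.0817 0.505  0.5509 0.05  ]
 [0.0747 0.505  0.5506 0.0511]
 [0.0677 0.5043 0.5521 0.059 ]
 [0.0607 0.5049 0.5526 0.0533]]
tilt xmin -0.007602323081035087 xmax -0.10887309083280897 y -0.11051911174298988
top centre x by y [[0.5282, 0.0], [0.5128, 0.008], [0.5065, 0.016], [0.5061, 0.024], [0.5059, 0.032], [0.5048, 0.04]] yend 0.04904914697971499
```

View pics/c4.png

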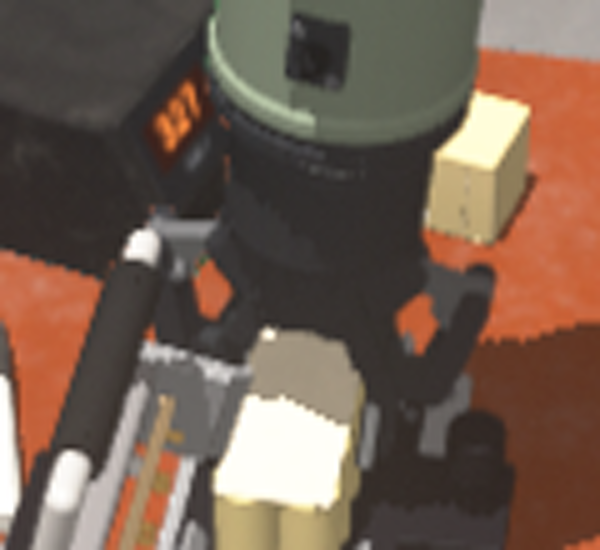

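The crop shows the pack upright and down between the corner blocks, with the gripper still holding it. It has a few mm left to the floor.

```bash

python3 -m inch '[[0,-0.001,0.01,0,0,0,0],[0,-0.002,0.02,0,0,0,0],[0,-0.002,0.02,0,0,0,0]]'; python3 pk.py
```

```text
clock: 14.8
position: [0.5318, -0.0125, 0.0843]
tool_rot: [3.038, 0.001, 1.604]
force: [-16.9, -1.2, 60.7]
grip_width: 0.0507
finger_force: 77.5
[253 216  30  53 809]
top z 0.1062 low 0.0523
[[0.1022 0.505  0.5476 0.0507]
 [0.0952 0.5051 0.5501 0.0503]
 [0.0882 0.5052 0.5505 0.0507]
 [0.0812 0.5051 0.5506 0.0503]
 [0.0742 0.5049 0.5517 0.0521]
 [0.0672 0.5045 0.5504 0.0585]
 [0.0602 0.5048 0.5524 0.0566]
 [0.0532 0.5051 0.5519 0.0479]]
tilt xmin 0.005967051053762158 xmax -0.07213853326815813 y -0.06273596414192295
top centre x by y [[0.5288, 0.0], [0.5141, 0.008], [0.5062, 0.016], [0.5071, 0.024], [0.5061, 0.032], [0.5056, 0.04]] yend 0.05048567326415172
```

```bash

python3 -m inch '[[0,0.002,-0.014,0,0,0,0],[0,0.002,-0.014,0,0,0,0],[0,0.002,-0.014,0,0,0,1],[0,0.002,-0.014,0,0,0,1],[0,0.002,-0.014,0,0,0,1],[0,0.002,-0.014,0,0,0,1]]'
python3 -m inch '[[0,0.02,-0.2,0.064,0,0,1],[0,0.04,-0.4,0.064,0,0,1],[0,0.06,-0.6,0.064,0,0,1],[0,0.06,-0.6,0.064,0,0,1]]'
python3 pk.py
python3 go.py "0.50 -0.10 .22 60"  "0.459 -0.1 .20 1.9"
```

```text
clock: 15.6
position: [0.5311, -0.0125, 0.0847]
tool_rot: [3.041, -0.0, 1.604]
force: [0.1, -0.0, -0.0]
grip_width: 0.0854
finger_force: 0.0
clock: 16.1
position: [0.5322, -0.0126, 0.2079]
tool_rot: [3.137, 0.0, 1.604]
force: [-0.1, -0.9, -0.0]
grip_width: 0.0855
finger_force: 0.0
[253 212  31  57 758]
top z 0.106 low 0.0524
[[0.102  0.5051 0.5482 0.0497]
 [0.095  0.5054 0.5499 0.0501]
 [0.088  0.5049 0.5509 0.0498]
 [0.081  0.5053 0.5504 0.0505]
 [0.074  0.5047 0.5508 0.0595]
 [0.067  0.5051 0.5505 0.0597]
 [0.06   0.5049 0.5525 0.0578]
 [0.053  0.5047 0.5444 0.0471]]
tilt xmin 0.008526002840870852 xmax 0.02363445949959844 y -0.10013679692121398
top centre x by y [[0.5075, 0.0], [0.5068, 0.008], [0.5065, 0.016], [0.5077, 0.024], [0.5064, 0.032], [0.506, 0.04]] yend 0.048931719556510926
at [ 0.5314 -0.0127  0.2062] [179.9   0.   91.9] t 16.15 grip 0.0854
  [-0.431, -0.171, -0.069] [0.001, -0.0, 0.354] rows>=3.0 
  [-0.102, -0.178, 0.1] [-0.0, -0.0, 0.646] rows>=5.4
```

```bash

python3 go.py "0.459 -0.0165 .20 1.95" 
python3 -m inch '[[-0.03,-0.36,0.03,0,0,0.99,1],[-0.03,-0.36,0.03,0,0,0.99,1],[-0.03,-0.36,0.03,0,0,0.99,1],[-0.03,-0.36,0.03,0,0,0.99,1],[-0.03,-0.36,0.03,0,0,0.99,1],[-0.03,-0.36,0.03,0,0,0.99,1],[-0.03,-0.36,0.03,0,0,0.99,1],[-0.03,-0.36,0.03,0,0,0.99,1],[-0.03,-0.36,0.03,0,0,0.99,1],[-0.03,-0.36,0.03,0,0,0.99,1]]'
python3 go.py "0.459 -0.0165 .082 1.9"
```

```text
at [ 0.5314 -0.0127  0.2062] [179.9   0.   91.9] t 16.15 grip 0.0854
  [-0.007, -0.363, 0.03] [0.001, -0.001, 0.999] rows>=8.4 
clock: 17.4
position: [0.4587, -0.0209, 0.1985]
tool_rot: [3.141, 0.002, 0.05]
force: [-0.4, -0.4, 0.5]
grip_width: 0.0853
finger_force: 0.0
at [ 0.4587 -0.0209  0.1985] [1.8e+02 1.0e-01 2.9e+00] t 17.4 grip 0.0853
  [0.003, -0.022, 0.582] [0.0, 0.001, 0.011] rows>=1.9
```

```bash

python3 -m inch '[[0,-0.022,0.2,0,0,0.011,1],[0,-0.022,0.4,0,0,0.011,1],[0,-0.022,0.58,0,0,0.011,1],[0,-0.022,0.58,0,0,0.011,1],[0,-0.022,0.58,0,0,0.011,0.2],[0,-0.022,0.58,0,0,0.011,0.2],[0,-0.022,0.58,0,0,0.011,0],[0,-0.022,0.58,0,0,0.011,0],[0,-0.022,0.58,0,0,0.011,0]]' 40
python3 go.py "0.456 0.07 .082 1.9" "0.453 .1535 .082 1.9"
```

```text
clock: 18.52
position: [0.4594, -0.0166, 0.0842]
tool_rot: [3.141, -0.001, 0.032]
force: [-4.0, 0.2, 14.7]
grip_width: 0.0228
finger_force: 38.4
at [ 0.4594 -0.0166  0.0842] [ 1.8e+02 -1.0e-01  1.8e+00] t 18.52 grip 0.0228
  [-0.003, -0.433, 0.011] [0.0, -0.001, -0.001] rows>=1.4 
  [-0.001, -0.418, -0.0] [0.0, 0.0, 0.0] rows>=1.3
```

```bash

python3 -m inch '[[0,-0.05,0,0,0,0,0],[0,-0.1,0,0,0,0,0],[0,-0.15,0,0,0,0,0],[0,-0.2,0,0,0,0,0],[0,-0.25,0,0,0,0,0]]'
python3 -m inch '[[0,-0.07,0,0,0,0,0],[0,-0.14,0,0,0,0,0],[0,-0.21,0,0,0,0,0],[0,-0.28,0,0,0,0,0],[0,-0.35,0,0,0,0,0],[0,-0.42,0,0,0,0,0],[0,-0.48,0,0,0,0,0],[0,-0.48,0,0,0,0,0]]'
python3 go.py "0.453 .1535 .082 1.9"
```

```text
clock: 19.15
position: [0.4577, 0.0324, 0.0842]
tool_rot: [3.14, -0.001, 0.03]
force: [-2.4, -10.6, 15.2]
grip_width: 0.0224
finger_force: 38.9
clock: 20.15
position: [0.4543, 0.1306, 0.0842]
tool_rot: [-3.141, -0.001, 0.033]
force: [-6.3, 5.5, 15.9]
grip_width: 0.0224
finger_force: 39.1
at [0.4543 0.1306 0.0842] [-180.    -0.     1.9] t 20.15 grip 0.0224
  [-0.003, -0.114, 0.011] [-0.001, -0.0, -0.0] rows>=0.4
```

```bash

python3 -m inch '[[0,-0.05,0,0,0,0,0],[0,-0.05,0,0,0,0,0]]' | sed -n '2p;4p'
for i in 1 2 3 4; do python3 -m inch '[[0,-0.015,0,0,0,0,0],[0,-0.015,0,0,0,0,0]]' | sed -n '2p;4p'; done
```

```text
position: [0.454, 0.1404, 0.0842]
force: [-6.9, 4.8, 16.6]
position: [0.4539, 0.1427, 0.0842]
force: [-6.1, 1.6, 16.1]
position: [0.4538, 0.1456, 0.0842]
force: [-5.1, 1.6, 16.5]
position: [0.4537, 0.1487, 0.0842]
force: [-5.6, 1.7, 15.9]
position: [0.4536, 0.1522, 0.0842]
force: [-6.6, 6.0, 14.8]
```

```bash

for i in 1 2 3; do python3 -m inch '[[0,-0.005,0,0,0,0,0],[0,-0.005,0,0,0,0,0],[0,-0.005,0,0,0,0,0]]' | sed -n '2p;4p'; done
```

```text
position: [0.4535, 0.153, 0.0842]
force: [-6.7, 3.6, 15.3]
position: [0.4535, 0.1538, 0.0842]
force: [-5.7, 0.8, 16.4]
position: [0.4535, 0.1543, 0.0842]
force: [-5.5, -1.2, 16.0]
```

The force crosses zero at y≈0.154, which puts the carrier in the detent. I'll release, rise and check.

```bash

python3 -m inch '[[0,0,0,0,0,0,0.6],[0,0,0,0,0,0,1],[0,0,0,0,0,0,1],[0,0,0,0,0,0,1],[-0.02,0,-0.25,0,0,0,1],[-0.05,0,-0.5,0,0,0,1],[-0.08,0,-0.75,0,0,0,1],[-0.1,0,-0.95,0,0,0,1],[-0.1,0,-0.95,0,0,0,1]]' 30
python3 - <<'E'
from h import *
f=frame("side"); save(f,"mid.png"); P=cloud(f).reshape(-1,3)
def rect(xr,yr,zr,nm):
    T=P[(P[:,0]>xr[0])&(P[:,0]<xr[1])&(P[:,1]>yr[0])&(P[:,1]<yr[1])&(P[:,2]>zr[0])&(P[:,2]<zr[1])]
    r=cv2.minAreaRect(T[:,:2].astype(np.float32)*1000); print(nm,len(T),np.round(r[0],1),np.round(r[1],1),round(r[2],2),np.median(T,0).round(4))
rect((.43,.475),(.11,.2),(.083,.1),"knob"); rect((.47,.58),(.07,.24),(.097,.112),"packtop"); rect((.475,.62),(.05,.26),(.062,.074),"lips"); rect((.50,.6),(.06,.25),(.24,.32),"bar")
E
```

```text
clock: 23.65
position: [0.4344, 0.1541, 0.276]
tool_rot: [-3.14, -0.005, 0.032]
force: [-0.1, -0.3, -0.3]
grip_width: 0.0858
finger_force: 0.0
knob 145 [452.8 155.1] [23.8 23.7] 49.46 [0.4526 0.1574 0.0897]
packtop 1548 [540.5 159.2] [ 81. 125.] 1.63 [0.5236 0.1637 0.1036]
lips 537 [551.9 157.8] [127.2 150.8] 2.04 [0.5281 0.2109 0.0678]
bar 718 [552.1 161.1] [121.5  21.2] 88.55 [0.5513 0.1778 0.2801]
```

View pics/mid.png

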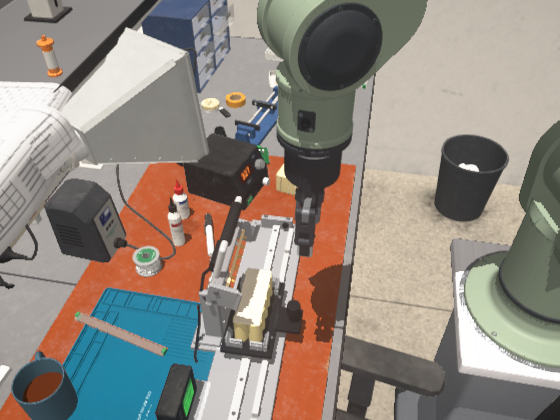

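The picture shows the pack standing in the carrier at about (253,305), under the raised head, with the knob at (293,312). Now back to the grip bar to lower the head.

```bash

python3 go.py "0.46 0.157 .36 91.9" "0.553 0.158 .36 91.9" "0.553 0.158 .2865 91.9"
```

```text
at [0.4339 0.1538 0.2743] [-1.8e+02 -1.0e-01  1.8e+00] t 23.7 grip 0.0857
  [0.132, -0.012, -0.428] [0.001, -0.001, -1.001] rows>=8.4 BAD
  [-0.01, 0.465, 0.0] [0.0, 0.0, 0.0] rows>=1.5 
  [-0.0, -0.0, 0.368] [0.0, 0.0, 0.0] rows>=1.2
```

```bash

python3 -m inch '[[0.13,-0.012,-0.43,0,0,-1,1],[0.13,-0.012,-0.43,0,0,-1,1],[0.13,-0.012,-0.43,0,0,-1,1],[0.13,-0.012,-0.43,0,0,-1,1],[0.13,-0.012,-0.43,0,0,-1,1],[0.13,-0.012,-0.43,0,0,-1,1],[0.13,-0.012,-0.43,0,0,-1,1],[0.13,-0.012,-0.43,0,0,-1,1],[0.13,-0.012,-0.43,0,0,-1,1],[0.13,-0.012,-0.43,0,0,-1,1]]'
python3 -m inch '[[0,0.23,0,0,0,0,1],[0,0.465,0,0,0,0,1],[0,0.465,0,0,0,0,1],[0,0.465,0.18,0,0,0,1],[0,0.465,0.367,0,0,0,1],[0,0.465,0.367,0,0,0,1]]'
python3 go.py "0.553 0.158 .2865 91.9"
```

```text
clock: 24.95
position: [0.4594, 0.1567, 0.3582]
tool_rot: [-3.14, 0.0, 1.602]
force: [-0.1, -0.7, -0.1]
grip_width: 0.0855
finger_force: 0.0
clock: 25.7
position: [0.5509, 0.1595, 0.2838]
tool_rot: [-3.137, 0.001, 1.602]
force: [-0.5, 0.4, 0.4]
grip_width: 0.0855
finger_force: 0.0
at [0.5509 0.1595 0.2838] [-1.797e+02  1.000e-01  9.180e+01] t 25.7 grip 0.0855
  [-0.008, 0.01, -0.014] [-0.003, 0.001, -0.001] rows>=0.1
```

```bash

python3 -m inch '[[0,0.008,-0.006,0,0,0,0.3],[0,0.008,-0.006,0,0,0,0],[0,0.008,-0.006,0,0,0,0],[0,0.008,-0.006,0,0,0,0],[0,0.008,-0.006,0,0,0,0]]' 30
python3 -m inch '[[0,-0.06,0.022,0,0,0,0],[0,-0.124,0.05,0,0,0,0],[0,-0.193,0.089,0,0,0,0],[0,-0.258,0.135,0,0,0,0],[0,-0.258,0.135,0,0,0,0]]'
```

```text
clock: 26.32
position: [0.5541, 0.16, 0.2878]
tool_rot: [3.141, -0.0, 1.602]
force: [-2.5, -1.4, 6.5]
grip_width: 0.0168
finger_force: 29.6
clock: 26.95
position: [0.5018, 0.1582, 0.2602]
tool_rot: [-3.141, 0.0, 1.603]
force: [-4.5, -0.3, 1.8]
grip_width: 0.0165
finger_force: 31.7
```

```bash

python3 -m inch '[[0,-0.06,0.053,0,0,0,0],[0,-0.114,0.111,0,0,0,0],[0,-0.162,0.174,0,0,0,0],[0,-0.204,0.242,0,0,0,0],[0,-0.239,0.314,0,0,0,0],[0,-0.266,0.389,0,0,0,0],[0,-0.266,0.389,0,0,0,0]]'
```

```text
clock: 27.82
position: [0.4486, 0.1564, 0.1818]
tool_rot: [-3.139, 0.001, 1.603]
force: [-7.4, -1.5, -1.1]
grip_width: 0.0164
finger_force: 35.7
```

```bash

python3 -m inch '[[0,-0.012,0.038,0,0,0,0],[0,-0.019,0.077,0,0,0,0],[0,-0.026,0.116,0,0,0,0],[0,-0.031,0.156,0,0,0,0],[0,-0.034,0.185,0,0,0,0],[0,-0.034,0.185,0,0,0,0]]'
for i in 1 2 3; do python3 -m inch '[[0,0,0.015,0,0,0,0],[0,0,0.015,0,0,0,0]]'| sed -n '2p;4p'; done
```

```text
clock: 28.58
position: [0.4414, 0.1562, 0.145]
tool_rot: [-3.138, 0.001, 1.603]
force: [-10.9, -0.4, -2.8]
grip_width: 0.0166
finger_force: 37.4
position: [0.4413, 0.1562, 0.1422]
force: [-13.2, -1.5, 0.0]
position: [0.441, 0.1561, 0.1391]
force: [-14.7, -0.4, -0.3]
position: [0.4409, 0.1561, 0.1361]
force: [-15.5, 0.1, -0.0]
```

```bash

for i in 1 2 3 4; do python3 -m inch '[[0,0.004,0.015,0,0,0,0],[0,0.004,0.015,0,0,0,0]]'| sed -n '2p;4p'; done
```

```text
position: [0.441, 0.1561, 0.1329]
force: [-19.7, -0.0, -1.2]
position: [0.441, 0.1561, 0.1306]
force: [-32.0, -1.8, 27.1]
position: [0.441, 0.1562, 0.1277]
force: [-39.3, -1.9, 39.2]
position: [0.441, 0.1563, 0.1245]
force: [-44.4, -1.0, 38.7]
```

```bash

python3 -m inch '[[0,-0.01,-0.01,0,0,0,0],[0,-0.01,-0.01,0,0,0,0],[0,-0.01,-0.01,0,0,0,1],[0,-0.01,-0.01,0,0,0,1],[0,-0.01,-0.01,0,0,0,1],[0,-0.01,-0.01,0,0,0,1],[0,-0.01,-0.3,0,0,0,1],[0,-0.01,-0.6,0,0,0,1],[0,-0.01,-0.6,0,0,0,1]]'
python3 - <<'E'
from h import *
for n in("side","top"):
    f=frame(n); save(f,n+"5.png"); Q=cloud(f); P=Q.reshape(-1,3)
    def rect(xr,yr,zr,nm):
        T=P[(P[:,0]>xr[0])&(P[:,0]<xr[1])&(P[:,1]>yr[0])&(P[:,1]<yr[1])&(P[:,2]>zr[0])&(P[:,2]<zr[1])]
        if len(T)<5: print(nm,n,len(T)); return
        r=cv2.minAreaRect(T[:,:2].astype(np.float32)*1000); print(nm,n,len(T),np.round(r[0],1),np.round(r[1],1),round(r[2],2),np.median(T,0).round(4),"z95",np.percentile(T[:,2],95).round(4))
    rect((.425,.455),(.09,.225),(.1,.17),"bar"); rect((.48,.56),(.06,.25),(.12,.18),"head"); rect((.43,.475),(.11,.2),(.083,.1),"knob"); rect((.45,.58),(-.32,-.2),(.045,.062),"short")
E
python3 pic.py c6.png
```

```text
clock: 31.45
position: [0.4454, 0.1571, 0.2482]
tool_rot: [3.135, -0.002, 1.602]
force: [-0.4, 0.4, -0.1]
grip_width: 0.0854
finger_force: 0.0
bar side 624 [442.3 154.9] [ 25.  123.8] 0.11 [0.4404 0.1641 0.1364] z95 0.1401
head side 2391 [520.1 159.2] [ 79.7 159.5] 0.11 [0.5226 0.1764 0.1349] z95 0.1466
knob side 78 [458.4 155.6] [12.2 23.7] 3.83 [0.4572 0.1574 0.0898] z95 0.0921
short side 0
bar top 183 [441.7 125.9] [19.8 67.1] 6.35 [0.4424 0.1265 0.1363] z95 0.1416
head top 979 [535.  152.5] [157.2  71.9] 71.19 [0.5292 0.1374 0.1353] z95 0.1481
knob top 46 [456.6 154.5] [21.5 13.1] 89.32 [0.4553 0.1542 0.0893] z95 0.0938
short top 590 [ 516.7 -255.7] [50.3 84.5] 77.97 [ 0.5159 -0.2555  0.0527] z95 0.0579
```

```bash
python3 go.py "0.441 0.157 .165 91.9"
python3 -m inch '[[0,-0.02,0,0,0,0,0],[0,-0.02,0,0,0,0,0],[0,-0.02,0,0,0,0,0],[0,-0.02,0,0,0,0,0],[0,-0.02,0.2,0,0,0,0],[0,-0.02,0.4,0,0,0,0],[0,-0.02,0.4,0,0,0,0]]' | sed -n '2p;4p;5p'
for i in 1 2 3 4; do python3 -m inch '[[0,0,0.015,0,0,0,0],[0,0,0.015,0,0,0,0]]'| sed -n '2p;4p'; done
```

```text
at [0.4435 0.1562 0.2438] [-180.     0.    91.8] t 31.6 grip 0.0854
  [0.005, -0.012, 0.394] [-0.0, 0.0, -0.001] rows>=1.3 
position: [0.4385, 0.1559, 0.1627]
force: [0.4, 0.2, 1.1]
grip_width: 0.0001
position: [0.4403, 0.1565, 0.1625]
force: [-0.5, 0.0, 0.1]
position: [0.4398, 0.1563, 0.1586]
force: [-1.1, 0.1, 0.4]
position: [0.4397, 0.1564, 0.1553]
force: [-0.5, -0.0, -0.3]
position: [0.4399, 0.1564, 0.1534]
force: [-8.7, -3.4, 33.2]
```

View pics/side5.png

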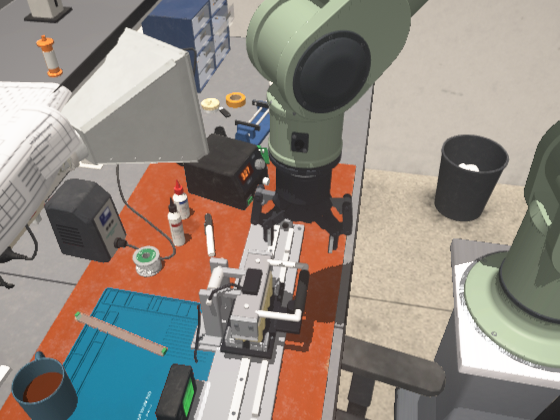

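Pressing on the bar met a hard stop at a bar top of about 0.137 m, so the head is fully down. The view shows it level over the pack. I'll retreat and do a final check.

```bash

python3 -m inch '[[0,0,-0.1,0,0,0,0],[0,0,-0.4,0,0,0,0],[-0.2,-0.1,-0.6,0,0,0,0],[-0.5,-0.1,-0.7,0,0,0,0],[-0.8,-0.1,-0.7,0,0,0,0],[-0.8,-0.1,-0.7,0,0,0,0],[-0.8,-0.1,-0.7,0,0,0,0]]'
python3 - <<'E'
from h import *
f=frame("side"); P=cloud(f).reshape(-1,3)
def rect(xr,yr,zr,nm):
    T=P[(P[:,0]>xr[0])&(P[:,0]<xr[1])&(P[:,1]>yr[0])&(P[:,1]<yr[1])&(P[:,2]>zr[0])&(P[:,2]<zr[1])]
    if len(T)<5: print(nm,len(T)); return
    r=cv2.minAreaRect(T[:,:2].astype(np.float32)*1000); print(nm,len(T),np.round(r[0],1),np.round(r[1],1),round(r[2],2),"z95",np.percentile(T[:,2],95).round(4))
rect((.425,.455),(.09,.225),(.1,.17),"bar"); rect((.43,.475),(.11,.2),(.083,.1),"knob"); rect((.45,.58),(-.32,-.2),(.045,.062),"short"); rect((.475,.56),(.05,.26),(.062,.074),"lips")
c=cv2.resize(f["img"][200:370,170:350],None,fx=3.5,fy=3.5,interpolation=cv2.INTER_CUBIC); cv2.imwrite("pics/end.png",c[:,:,::-1])
E
```

```text
clock: 34.35
position: [0.4248, -0.0039, 0.2923]
tool_rot: [-3.141, -0.0, 1.602]
force: [0.1, 1.0, 0.2]
grip_width: 0.0
finger_force: 0.0
bar 630 [442.2 155.8] [122.5  25.1] 89.95 z95 0.1389
knob 77 [457.9 155.7] [12.3 24.7] 9.97 z95 0.092
short 554 [ 516.9 -254.6] [54.4 87.6] 78.74 z95 0.0558
lips 307 [524.9 157.5] [ 73.  149.3] 1.94 z95 0.0715
```

View pics/end.png

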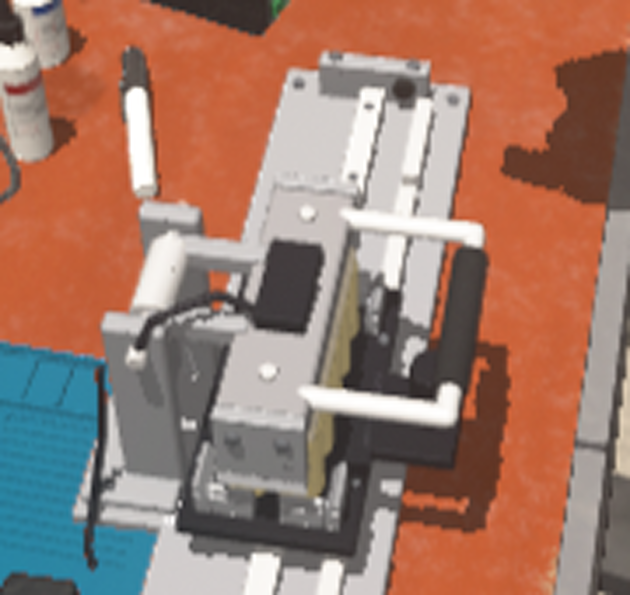

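The final crop shows the head level on the pack at about (280,330), with the carrier centred beneath it: lips centre y≈0.1575, head centre y≈0.158. The short pack hasn't moved, so I'm handing in.

```bash
python3 -c "
from workcell import bot
print(bot.job_done())"
```

```text
the job is handed in; nothing more can be done
None
```

I handed the job in at about 34 s, but no verdict came back: by camera the long pack is seated in the nest at the middle detent, the head is fully down on it, and the short pack hasn't moved; I did not measure the probe force.

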